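# Release the pressure cap of the cement tank and park it

## Task

Open the small cement pressure tank: turn its cap anticlockwise, without pressing, until it meets the first stop, and keep it lightly against that stop for a moment. Then press the cap down and turn it on past the stop until it is released, lift it off and seat it upright in the round cap stand. Do not force the cap at any point, and leave everything else on the bench where it is.

Things in the scene. Friction and masses are not known exactly. Their poses are not given: they have to be found in the camera images.
- cap_grip (a point): Centre of the upright grip bar on the black cap (0.1-0.16 kg; sizes in mm). Bar: 60 long (point x), 14 thick (y; grasp here), 40 high, so its foot, the flat top of the disc, is 20 below this point; fingertips can rest on the disc. z up. Closed, the bar's yaw is 85 degrees (within 3) clockwise of the tank's x axis; anticlockwise from above opens.
- cap: The same cap, origin at the centre of its disc's underside, 29 below cap_grip. Disc 66 mm diameter, 9 thick. Under it a stem of 14 diameter, 25 long, with two lugs: a cross bar 42 long (along x), 6 wide, from 13 to 19 below the origin. A spring under the stem pushes the lugs up against a plate in the neck with about 5 N; the disc then floats 7 above the neck rim.
- tank_mouth (a point): Centre of the neck's rim, 196 above the bench. Inside: after 17 to 45 degrees of turn (differs each time) a lug meets the first stop, a step (step_c0) 4 mm deep, 15 to 21 from the axis. Pressed down by 5 to 6 (8 to 9 N) the cap passes under it; at 7 (10 N) the disc meets the rim. The lug is past it 34 degrees after first touch. Over 25 N on the stop or 35 N between cap and tank is forcing.
- tank: Aluminium pressure tank bolted to the bench, 104 mm diameter, gauge on its -x side (70 from the axis), neck 60 diameter. Origin on its axis at bench height, z up. The cap is released when its bar lies along the tank's x (within 6 degrees; a hard end stop is about 6 degrees beyond); only there the lugs can leave upward through a slot.
- stand_rim (a point): Centre of the mouth of the round aluminium cap stand, at the height of its rim, 50 mm above the bench. Outer diameter 62 (foot 80), bore 48, 40 deep, fixed to the bench. The cap's stem and lugs go into the bore in any yaw and its disc rests on the rim: cap_grip is then 29 above this point.
- polish_tin: Blue round polish tin, 77 mm diameter, 25 high, beside the tank; bystander. Origin under its centre.
- spool: Black thread spool, 41 mm diameter, 50 high, between stand and scissors; bystander. Behind it stands a bolted cobbler jack 320 mm tall, whose pad reaches forward to about x = 0.47 m: carry the cap past in front of it. Origin under its centre.
- heel_block: Heel block, 72x65x16 mm, left of the clear bin; bystander. Origin under its centre.
- scissors: Scissors lying flat on the bench, 87x199x9 mm, between tank and spool; bystander.
Things that resemble listed ones, but are neither listed nor needed, are in the scene too. Of the things that look like the cap, the larger one is meant.

How it is judged:
By the outcome, as a careful person would: the job done as asked, in the order asked, and still so for the second after the job is handed in, with the robot touching nothing.
It also fails if it takes over 64 s, if anything falls off the work surface, if the arm or the gripper's body presses on something with over 40 N, if the wrist force passes 120 N, or if a joint passes its speed limit or range.

## Robot

A 7-joint arm with a two-finger parallel gripper is mounted at the origin on a cart in front of the work surface, level with it; the furniture and walls round the work are solid. World frame = base frame: x ahead of the robot, y to its left, z up, the work surface at z = 0. Lengths are in mm, angles in rad, forces in N, time in s.
With the tool pointing down it reaches from about 400 to 875 mm from the base axis. Payload 4.4 kg.
Tool frame: the origin (TCP) lies at the very end of the fingers, on their centre line; the grasp point (between the pads) lies 19 mm behind it; z points along the fingers, y is the line along which they close (so a half turn about z gives the same grasp; the last joint's range is limited). The gripper opens to 85 mm and grips with 20 to 120 N. Pads are 22 mm wide; open, the fingers measure 114 mm over their backs; the gripper's body (76 mm by 85 mm) begins 54 mm behind the grasp point. The pads swing forward as they close: fully open they stand 13 mm farther back than shut.
Start: joints at [1.071, 0.628, 0.038, 1.517, -0.027, 0.996, -0.02], TCP at [273.239, -589.796, 201.913] pointing down, gripper open.
Joint ranges: [-3.06, 3.06], [-0.37, 2.12], [-1.25, 1.32], [0.18, 2.47], [-1.1, 4.24], [0.23, 1.98], [-2.94, 2.94]. Speed limits (rad/s): [2.57, 2.57, 3.14, 3.14, 3.14, 3.14, 3.14].

## Interface

Orientations are given as [roll, pitch, yaw] about the fixed x, y, z axes, in that order (R = Rz(yaw) Ry(pitch) Rx(roll)).
In Python, from cell import monitor, viewer, workorder gives the robot as it stands.
- The arm moves only by the tool arm_command, never from a script. Its argument "series" is one flat list of numbers, 5 for each row, row after row: the opening in per cent of the stroke, from 0 (shut) to 100 (fully open), then the shift along the tool's x, y, z in cm, then the turn about the tool's z in degrees. In form: [claw, x, y, z, roll, claw, x, y, z, roll, ...]. A call has exactly 5 rows; each row is the pose to reach, as a shift and turn from the pose commanded when the call began, along the tool's axes at that moment; what a row does not reach only later rows make up. A row lasts 1/12 s, in which the tool goes at most 41.7 mm and 7.16 degrees, less where a joint would pass 70% of its speed; a pose out of reach is approached as far as the arm can. A call with a gripper value outside its range is refused whole. The fingers move at their own pace and stop on an object; the grip force is fixed at half the most. Time passes only in rows, so rows that repeat a pose let the fingers close, or fill a call up. It gives the time, the measured TCP pose, the force, the opening and the grip force at its end, in the units of the state.
- monitor.read_state(): the state, without advancing time (a new reading comes with each control period).
- viewer.get_image(name): name is "scene" or "top" or "wrist"; returns (picture, depth): 420x560x3 uint8, red, green, blue; 420x560 float32, mm along the optical axis (not along the pixel's ray), 0 where there is no reading.
- viewer.camera_model(name): a dict with "mtx" (3x3 intrinsics, pixels), "dist_coeffs" ([k1, k2, p1, p2, k3] as OpenCV has them; the pictures are not rectified), "R" (3x3) and "t" (3): a world point X has camera coordinates R X + t. Camera axes: x right, y down, z forward; pixel columns grow to the right and rows downward; lengths in mm; the calibration is good to about 2 mm. A picture is of the moment at which its call begins: read the wrist's pose just before it. camera_model takes no time and is no camera call; for the wrist camera it gives the pose at the moment of the call.
- workorder.finish_job(): hands the job in; it is judged then, once.
The state is a dict: "clock": time; "qpos": joint angles; "qd": joint speeds; "tau": joint torques, N m; "eef_pos": TCP position; "tool_rot": TCP orientation; "force": force on the tool from outside, world axes, zero at the start; "torque": the same for the moment, N m; "width": finger opening in mm; "gripper_force": force on a finger pad.
Only numpy, scipy, OpenCV 4.12 (cv2) and the standard library are available. Lean on these libraries where they do the work, as an engineer would, in place of code of your own. Each camera call takes 0.05 s, during which the arm holds its last target. There are 200 camera calls.

## Working session

There is one attempt and no reset: what is moved stays moved. The work goes in short steps, Python scripts to look and compute and a tool call to move; the robot and the scene stay as the last step left them, time stands still between calls to the robot, and variables do not carry over. Pictures are saved under pics/ and viewed, at most 10 in all, crops included, and the job is handed in when it is done.

Besides the shell and the picture viewer there is one more tool, called by a JSON object that holds its "name" and its "arguments". arm_command: Moves the arm, as the interface text tells. Its arguments: {"type":"object","properties":{"series":{"type":"array","items":{"type":"number"}}},"required":["series"]}

```bash
ls; mkdir -p pics
python3 - <<'E'
from cell import monitor, viewer, workorder
import cv2,numpy as np
s=monitor.read_state(); print({k:np.round(v,3) for k,v in s.items()})
for n in ("scene","top"):
    im,d=viewer.get_image(n); cv2.imwrite(f"pics/{n}0.png",im[:,:,::-1]); np.save(f"pics/{n}0.npy",d)
    m=viewer.camera_model(n); print(n,{k:np.round(v,3).tolist() for k,v in m.items()})
E
```

```text
pics
{'clock': np.float64(0.0), 'qpos': array([ 1.071,  0.629,  0.038,  1.518, -0.027,  0.996, -0.02 ]), 'qd': array([-0.   ,  0.   , -0.   ,  0.001,  0.   ,  0.   , -0.   ]), 'tau': array([-0.0000e+00, -5.6340e+01,  1.2260e+00, -1.9344e+01,  1.1000e-02,
        1.1000e-02, -0.0000e+00]), 'eef_pos': array([ 272.951, -589.158,  201.004]), 'tool_rot': array([-3.14 ,  0.   ,  0.434]), 'force': array([ 0.023,  0.22 , -0.801]), 'torque': array([ 0.069, -0.053, -0.039]), 'gripper_force': np.float64(0.0), 'width': np.float64(85.881)}
scene {'mtx': [[415.875, 0.0, 279.453], [0.0, 415.875, 218.834], [0.0, 0.0, 1.0]], 'dist_coeffs': [-0.009, 0.0, 0.0, 0.0, 0.0], 'R': [[-0.503, -0.864, -0.011], [-0.519, 0.312, -0.796], [0.691, -0.395, -0.606]], 't': [160.246, 424.508, 833.655]}
top {'mtx': [[402.661, 0.0, 279.952], [0.0, 402.661, 207.111], [0.0, 0.0, 1.0]], 'dist_coeffs': [0.0, 0.0, 0.0, 0.0, 0.0], 'R': [[0.014, -1.0, -0.0], [-0.994, -0.013, -0.109], [0.109, 0.002, -0.994]], 't': [-94.724, 526.021, 1286.629]}
```

View pics/scene0.png

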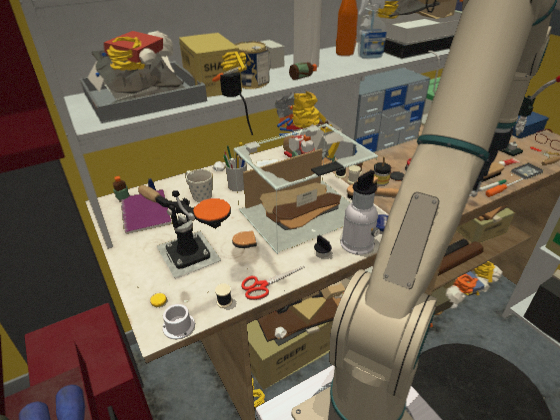

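View pics/top0.png

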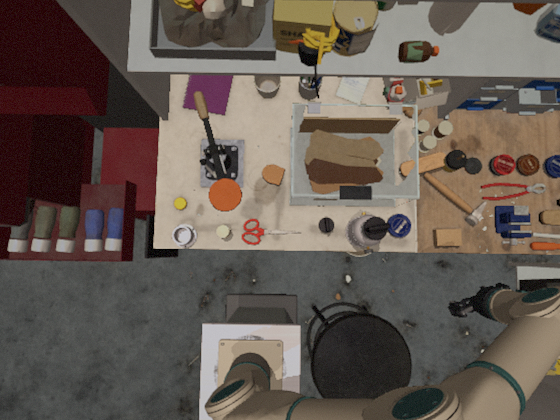

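The tank with its black cap is at scene (360,215) / top (370,230). A small black look-alike knob stands left of it on the bench, at scene (323,243) / top (326,225). The round stand is at scene (177,320) / top (184,236). The larger cap, the one on the tank, is the one meant. I'll check it in a close crop and measure.

```bash
cat > h.py <<'E'
import cv2,numpy as np
from cell import monitor, viewer, workorder
def pts(name,u,v,z=None,d=None,m=None):
    """pixels -> world, by depth d (same shape) or on plane z"""
    m=m or viewer.camera_model(name); K,D,R,t=[np.array(m[k],float) for k in("mtx","dist_coeffs","R","t")]
    n=cv2.undistortPoints(np.c_[u,v].astype(float).reshape(-1,1,2),K,D)[:,0]
    r=np.c_[n,np.ones(len(n))]; c=-R.T@t; w=r@R
    s=np.asarray(d,float) if z is None else (z-c[2])/w[:,2]
    return c+w*s.reshape(-1,1)
def cloud(name,d,m=None):
    v,u=np.mgrid[:420,:560]; return pts(name,u.ravel(),v.ravel(),d=d.ravel(),m=m).reshape(420,560,3)
E
python3 - <<'E'
from h import *
a=cv2.imread("pics/scene0.png")[160:265,295:400]; b=cv2.imread("pics/top0.png")[190:265,320:425]
cv2.imwrite("pics/crop1.png",np.hstack([cv2.resize(a,(400,400),interpolation=2),cv2.resize(b,(560,400),interpolation=2)])[:,:800])
def circ(xy):
    A=np.c_[2*xy,np.ones(len(xy))]; s=np.linalg.lstsq(A,(xy**2).sum(1),rcond=None)[0]; return s[:2],np.sqrt(s[2]+s[:2]@s[:2])
for n in("scene","top"):
    d=np.load(f"pics/{n}0.npy"); P=cloud(n,d); im=cv2.imread(f"pics/{n}0.png"); g=im.max(2); ok=d>0
    box=np.zeros((420,560),bool)
    if n=="scene": box[165:255,335:385]=1
    else: box[205:262,340:412]=1
    for lo,hi in((30,130),(195,207),(207,216),(220,248),(246,256)):
        M=box&ok&(P[...,2]>lo)&(P[...,2]<hi); 
        if hi>210: M&=g<80
        q=P[M]
        if len(q)>5:
            c,ax,ang=cv2.minAreaRect(q[:,:2].astype(np.float32)); print(n,lo,len(q),q.mean(0).round(1),np.round(c,1),np.round(ax,1),round(ang,1),circ(q[:,:2]) if lo==30 else '')
    # stand
    box[:]=0
    if n=="scene": box[295:340,155:200]=1
    else: box[218:255,165:205]=1
    M=box&ok&(P[...,2]>44)&(P[...,2]<56); q=P[M]; print("stand",len(q),q.mean(0).round(1),circ(q[:,:2]),np.round(cv2.minEnclosingCircle(q[:,:2].astype(np.float32)),1) if 0 else cv2.minEnclosingCircle(q[:,:2].astype(np.float32)))
E
```

```text
scene 30 1377 [ 510.7 -404.9   73.6] [ 591.8 -477.1] [173.6 477.8] 51.1 (array([ 542.85907715, -493.05821351]), np.float64(197.74864607495212))
scene 195 59 [ 443.7 -345.7  198.1] [ 477.7 -407. ] [ 54. 170.] 27.4 
scene 207 165 [ 441.6 -349.5  213.3] [ 446.6 -350.2] [63.7 50.3] 54.6 
scene 220 170 [ 467.6 -343.4  236.2] [ 498.2 -345.5] [107.7  59.6] 11.7 
scene 246 74 [ 449.7 -352.   251.7] [ 451.9 -356.9] [13.  61.5] 9.7 
stand 235 [431.  226.9  50. ] (array([431.96652696, 226.57769348]), np.float64(27.62037382962596)) ((433.3245849609375, 227.1399688720703), 32.43121337890625)
top 30 342 [ 439.4 -332.7   98. ] [ 474.7 -394.9] [116.2 190.6] 36.3 (array([ 455.60671458, -380.18856218]), np.float64(67.36271906549544))
top 195 13 [ 455.9 -346.2  205.4] [ 451.6 -345.8] [47.  64.9] 89.3 
top 207 304 [ 450.9 -353.1  210.8] [ 451.1 -353.4] [62.4 64.9] 45.0 
top 220 35 [ 448.3 -343.9  242.1] [ 450.7 -351.4] [13.7 53.6] 12.1 
top 246 107 [ 451.3 -353.8  250.5] [ 451.3 -354.2] [13.7 57.2] 12.1 
stand 125 [431.5 227.7  49.1] (array([431.00009772, 228.06055719]), np.float64(27.597471785704506)) ((431.5019226074219, 228.4222412109375), 31.086286544799805)
```

View pics/crop1.png

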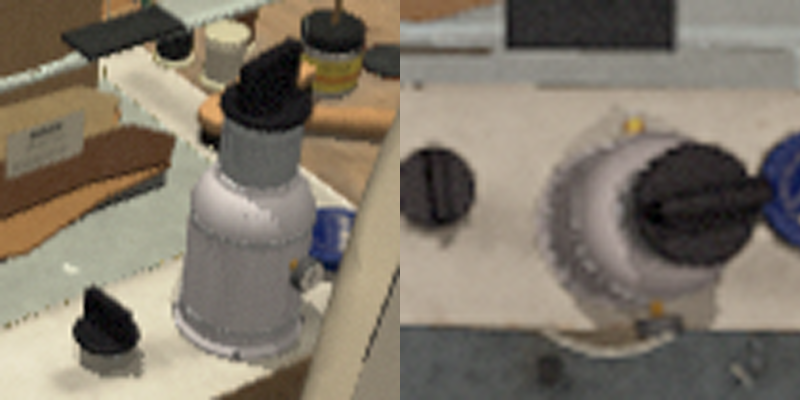

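The crop shows the large cap on the tank, its bar pointing roughly toward the robot's right. It also shows the small look-alike on its own stub, and the gauge on the robot's side of the tank, so tank x is about world +x. 

| Quantity | Measured | Expected |
|---|---|---|
| Cap centre | (451, -354) mm | – |
| Bar top height | 251–252 mm | 252 mm |
| Bar yaw | about -78° | – |
| Tank x yaw | about +7° | – |
| Stand rim centre | (431.5, 227.7) mm | – |
| Stand rim height | 49–50 mm | 50 mm |

I'll move up and over the cap.

{"name": "arm_command", "arguments": {"series": [100,0,0,-4,-7,100,3.5,-1.8,-6.5,-14,100,7,-3.7,-8.5,-21,100,10.5,-5.6,-9,-28,100,14,-7.5,-9,-35]}}

```text
clock: 0.52
eef_pos: [367.5, -465.9, 293.9]
tool_rot: [3.138, 0.002, 1.049]
force: [0.7, 0.3, 0.6]
width: 85.4
gripper_force: 0.0
```

```bash
cat >> h.py <<'E'
def to(x,y,z,yaw):
    """needed tool shift cm and roll deg, from the measured pose"""
    s=monitor.read_state(); p=np.array(s["eef_pos"]); ps=s["tool_rot"][2]
    d=np.array([x,y,z])-p; c,n=np.cos(ps),np.sin(ps)
    print("t",round(s["clock"],2),"p",p.round(1),"rpy",np.degrees(s["tool_rot"]).round(2),"F",np.round(s["force"],2),"T",np.round(s["torque"],3),"w",round(s["width"],1),"q7",round(s["qpos"][6],2))
    print("need x,y,z cm",np.round([(d[0]*c+d[1]*n)/10,(d[0]*n-d[1]*c)/10,-d[2]/10],2),"roll",round((np.degrees(ps)-yaw+180)%360-180,2))
E
python3 -c "
from h import *
to(451.3,-353.8,292,102)"
```

```text
t 0.52 p [ 367.5 -465.9  293.9] rpy [1.7979e+02 9.0000e-02 6.0110e+01] F [0.67 0.26 0.56] T [-0.049 -0.089 -0.019] w 85.4 q7 0.27
need x,y,z cm [13.89  1.68  0.19] roll -41.89
```

{"name": "arm_command", "arguments": {"series": [100,3,0.4,0,-7,100,6.5,0.8,0,-14,100,10,1.2,0,-21,100,12.5,1.5,0,-28,100,13.9,1.7,0,-35]}}

```text
clock: 0.93
eef_pos: [453.3, -350.1, 291.8]
tool_rot: [3.14, -0.002, 1.667]
force: [0.5, 0.1, -0.3]
width: 85.4
gripper_force: 0.0
```

Run:
```python
from h import *
to(451.3,-353.8,292,102)
m=viewer.camera_model("wrist"); im,d=viewer.get_image("wrist"); cv2.imwrite("pics/w1.png",im[:,:,::-1])
P=cloud("wrist",d,m); g=im.max(2); 
near=(d>0)&(np.hypot(P[...,0]-451,P[...,1]+354)<45)
for lo,hi in((207,216),(246,257)):
    q=P[near&(g<90)&(P[...,2]>lo)&(P[...,2]<hi)]
    if len(q)>5: print(lo,len(q),q.mean(0).round(1),cv2.minAreaRect(q[:,:2].astype(np.float32)),cv2.minEnclosingCircle(q[:,:2].astype(np.float32)))
```

```text
t 0.93 p [ 453.3 -350.1  291.8] rpy [ 1.7994e+02 -1.2000e-01  9.5500e+01] F [ 0.48  0.07 -0.35] T [ 0.042 -0.01   0.011] w 85.4 q7 0.56
need x,y,z cm [-0.34 -0.23 -0.02] roll -6.5
207 3374 [ 456.3 -352.   212. ] ((455.8876953125, -354.3754577636719), (64.9464340209961, 65.58199310302734), 6.733378887176514) ((455.61590576171875, -355.3672790527344), 33.97935485839844)
246 1534 [ 454.7 -352.9  251.5] ((454.89276123046875, -354.94500732421875), (13.992754936218262, 59.28504943847656), 11.801475524902344) ((455.12890625, -354.89556884765625), 29.741153717041016)
```

View pics/w1.png

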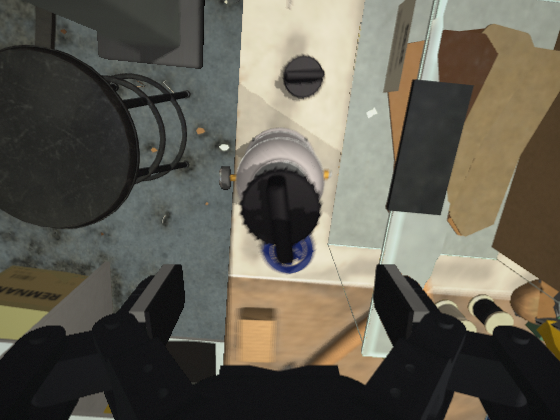

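The wrist view shows the cap centred at (281,210) with its bar nearly vertical in the picture, the look-alike at (304,76), and the gauge at (225,177). It puts the cap about 4 mm further in x than the top view did. I'll align, settle and re-measure.

{"name": "arm_command", "arguments": {"series": [100,-0.1,0,0,-6.4,100,-0.3,0,0,-6.4,100,-0.4,0,0.8,-6.4,100,-0.4,0,1.5,-6.4,100,-0.4,0,1.5,-6.4]}}

```text
clock: 1.4
eef_pos: [449.5, -358.5, 274.6]
tool_rot: [-3.139, -0.003, 1.764]
force: [-0.4, 0.1, 0.3]
width: 85.5
gripper_force: 0.0
```

```bash
cat >> h.py <<'E'
def capmeas(cx,cy):
    for n in("wrist","top"):
        m=viewer.camera_model(n); im,d=viewer.get_image(n)
        P=cloud(n,d,m); near=(d>0)&(np.hypot(P[...,0]-cx,P[...,1]-cy)<45); g=im.max(2)
        for lo,hi in((207,216),(246,257)):
            q=P[near&(g<90)&(P[...,2]>lo)&(P[...,2]<hi)]
            if len(q)>5: c,a,an=cv2.minAreaRect(q[:,:2].astype(np.float32)); print(n,lo,len(q),q[:,2].mean().round(1),np.round(c,1),np.round(a,1),round(an,1))
E
python3 - <<'E'
from h import *
to(453,-354.3,217,102); capmeas(453,-354); to(453,-354.3,217,102)
E
```

```text
t 1.4 p [ 449.5 -358.5  274.6] rpy [-1.7984e+02 -1.5000e-01  1.0104e+02] F [-0.43  0.14  0.28] T [-0.04  -0.003 -0.036] w 85.5 q7 0.66
need x,y,z cm [0.35 0.43 5.76] roll -0.96
wrist 207 4028 212.0 [ 455.  -355.1] [66.5 66.6] 18.5
wrist 246 1844 251.5 [ 454.8 -354.9] [13.8 58.9] 12.0
top 207 286 211.0 [ 451.7 -354.1] [62.7 62.7] 44.6
top 246 81 250.6 [ 449.8 -346.1] [13.2 43.9] 12.0
t 1.5 p [ 450.5 -358.5  276. ] rpy [-1.7993e+02 -7.0000e-02  1.0114e+02] F [0.54 0.37 0.08] T [-0.05  -0.091  0.028] w 85.3 q7 0.66
need x,y,z cm [0.36 0.33 5.9 ] roll -0.86
```

{"name": "arm_command", "arguments": {"series": [100,0.3,0.42,0,-0.8,100,0.3,0.42,1.5,-0.8,60,0.3,0.42,3.5,-0.8,40,0.3,0.42,5,-0.8,30,0.3,0.42,5.7,-0.8]}}

```text
clock: 1.92
eef_pos: [454.2, -353.7, 218.2]
tool_rot: [-3.14, -0.002, 1.782]
force: [-0.0, 1.0, 0.1]
width: 51.0
gripper_force: 0.0
```

{"name": "arm_command", "arguments": {"series": [26,0,0,0,0,26,0,0,0,0,24,0,0,0,0,24,0,0,0,0,24,0,0,0,0]}}

```text
clock: 2.33
eef_pos: [455.3, -354.9, 220.8]
tool_rot: [3.14, 0.001, 1.781]
force: [0.1, 1.2, 0.6]
width: 20.7
gripper_force: 0.0
```

Run:
```python
from h import *
to(454,-354.8,217,102)
im,d=viewer.get_image("wrist"); cv2.imwrite("pics/w2.png",im[:,:,::-1])
```

```text
t 2.33 p [ 455.3 -354.9  220.8] rpy [1.7993e+02 7.0000e-02 1.0205e+02] F [0.15 1.22 0.63] T [0.022 0.013 0.039] w 20.7 q7 0.64
need x,y,z cm [ 0.04 -0.12  0.38] roll 0.05
```

View pics/w2.png

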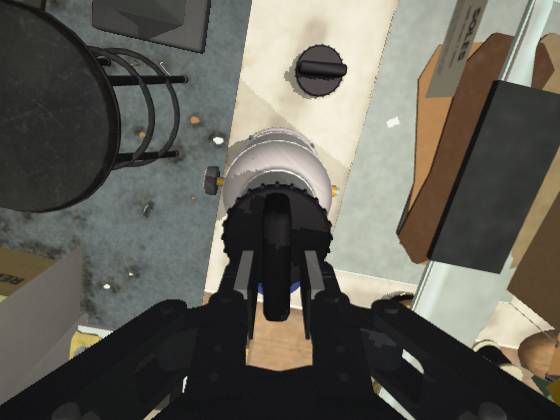

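The bar (columns 262–291) sits centred between the pads (about 250–305) and parallel to them. Closing.

{"name": "arm_command", "arguments": {"series": [20,0,0,0,0,18,0,0,0,0,16,0,0,0,0,10,0,0,0,0,10,0,0,0,0]}}

```text
clock: 2.8
eef_pos: [455.0, -354.8, 220.2]
tool_rot: [3.141, 0.001, 1.781]
force: [0.2, 1.0, 2.7]
width: 10.5
gripper_force: 58.6
```

Run:
```python
from h import *
to(454,-354.8,217,102); capmeas(454,-355)
```

```text
t 2.8 p [ 455.  -354.8  220.2] rpy [1.7997e+02 3.0000e-02 1.0205e+02] F [0.17 0.97 2.66] T [ 0.021  0.115 -0.043] w 10.5 q7 0.64
need x,y,z cm [ 0.02 -0.09  0.32] roll 0.05
wrist 207 4950 211.9 [ 453.8 -347.6] [67.  52.2] 12.0
wrist 246 2893 251.8 [ 457.9 -353.8] [33.1 57.5] 31.5
top 207 188 211.0 [ 449.1 -343.7] [63.3 42.3] 13.7
top 246 44 250.3 [ 447.9 -338.7] [26.3 17.5] 76.4
```

{"name": "arm_command", "arguments": {"series": [0,0,0,0,0,0,0,0,0,-2,0,0,0,0,-5,0,0,0,0,-8,0,0,0,0,-10]}}

```text
clock: 3.32
eef_pos: [455.0, -354.8, 220.1]
tool_rot: [3.141, 0.001, 1.958]
force: [-0.1, 0.1, 3.7]
width: 10.6
gripper_force: 58.7
```

```bash
python3 -c "
from h import *
to(454,-354.8,217,102)"
```

```text
t 3.32 p [ 455.  -354.8  220.1] rpy [1.7997e+02 4.0000e-02 1.1219e+02] F [-0.12  0.14  3.67] T [-0.035  0.128 -0.012] w 10.6 q7 0.79
need x,y,z cm [ 0.04 -0.1   0.31] roll 10.19
```

{"name": "arm_command", "arguments": {"series": [0,0,0,-0.03,-1,0,0,0,-0.03,-2,0,0,0,-0.03,-3,0,0,0,-0.03,-4,0,0,0,-0.03,-4.5]}}

```text
clock: 3.73
eef_pos: [454.9, -354.7, 220.2]
tool_rot: [3.141, 0.0, 2.035]
force: [0.0, -0.1, 3.9]
width: 10.6
gripper_force: 58.9
```

```bash
python3 -c "
from h import *
to(454,-354.8,217,102)"
```

```text
t 3.73 p [ 454.9 -354.7  220.2] rpy [1.7999e+02 2.0000e-02 1.1661e+02] F [ 0.04 -0.12  3.87] T [-0.06   0.123 -0.036] w 10.6 q7 0.85
need x,y,z cm [ 0.03 -0.08  0.32] roll 14.61
```

{"name": "arm_command", "arguments": {"series": [0,0,0,-0.03,-0.5,0,0,0,-0.03,-1,0,0,0,-0.03,-1.5,0,0,0,-0.03,-2,0,0,0,-0.03,-2]}}

```text
clock: 4.15
eef_pos: [454.6, -354.7, 220.3]
tool_rot: [-3.141, -0.0, 2.07]
force: [-0.0, -1.1, 1.5]
width: 10.8
gripper_force: 58.7
```

```bash
cat > r.py <<'E'
from h import *
T=[]
s=monitor.read_state()
print(round(s["clock"],2),"yaw",np.degrees(s["tool_rot"][2]).round(2),"p",np.round(s["eef_pos"],1),"F",np.round(s["force"],1),"T",np.round(s["torque"],3),"tau7",np.round(s["tau"][4:],3))
E
python3 r.py
```

```text
4.15 yaw 118.58 p [ 454.6 -354.7  220.3] F [-0.  -1.1  1.5] T [-0.248 -0.008 -0.036] tau7 [-0.242  0.115  0.103]
```

{"name": "arm_command", "arguments": {"series": [0,0,0,0,-0.4,0,0,0,0,-0.8,0,0,0,0,-1.2,0,0,0,0,-1.5,0,0,0,0,-1.5]}}

```text
clock: 4.57
eef_pos: [454.6, -354.7, 220.3]
tool_rot: [-3.141, -0.0, 2.096]
force: [-0.8, -0.2, 1.0]
width: 11.1
gripper_force: 58.6
```

```bash
python3 r.py
```

```text
4.57 yaw 120.07 p [ 454.6 -354.7  220.3] F [-0.8 -0.2  1. ] T [-0.312  0.114 -0.051] tau7 [-0.329  0.103  0.087]
```

{"name": "arm_command", "arguments": {"series": [0,0,0,0,-0.4,0,0,0,0,-0.8,0,0,0,0,-1.2,0,0,0,0,-1.2,0,0,0,0,-1.2]}}

```text
clock: 4.98
eef_pos: [454.7, -354.7, 220.4]
tool_rot: [-3.142, -0.0, 2.116]
force: [-0.4, -1.8, -0.5]
width: 11.2
gripper_force: 58.6
```

```bash
python3 r.py
python3 - <<'E'
from h import *
m=viewer.camera_model("wrist"); im,d=viewer.get_image("wrist"); P=cloud("wrist",d,m)
cv2.imwrite("pics/w3.png",cv2.resize(im[170:340,190:370,::-1],(635,600),interpolation=2))
# bar part in front of the pads (tool x beyond 13 mm from TCP)
s=monitor.read_state(); ps=s["tool_rot"][2]; e=np.array(s["eef_pos"])
q=P-e; tx=q[...,0]*np.cos(ps)+q[...,1]*np.sin(ps); ty=q[...,0]*np.sin(ps)-q[...,1]*np.cos(ps)
M=(d>0)&(P[...,2]>246)&(P[...,2]<257)&(abs(tx)>13)&(abs(tx)<40)&(abs(ty)<14)
for sg in(1,-1):
    k=M&(sg*tx>0)
    if k.sum()>10:
        a=np.polyfit(tx[k],ty[k],1); print(sg,k.sum(),np.ptp(tx[k]).round(1),tx[k].min().round(1),tx[k].max().round(1),"ty",ty[k].min().round(1),ty[k].max().round(1),"ang",np.degrees(a[0]).round(2))
        for b in range(14,34,4):
            kk=k&(abs(tx)>=b)&(abs(tx)<b+4)
            if kk.sum()>3: print(b,kk.sum(),ty[kk].min().round(2),ty[kk].max().round(2))
E
```

```text
4.98 yaw 121.25 p [ 454.7 -354.7  220.4] F [-0.4 -1.8 -0.5] T [-0.338  0.024 -0.074] tau7 [-0.378  0.096  0.047]
1 1002 15.9 13.0 28.9 ty -5.9 8.0 ang 0.37
14 240 -5.91 8.0
18 236 -5.89 7.98
22 251 -5.82 7.92
26 214 -4.82 7.42
-1 645 17.6 -30.7 -13.0 ty -5.3 7.0 ang 0.31
14 158 -4.64 6.82
18 165 -4.71 6.89
22 158 -4.74 6.94
26 121 -5.35 7.02
```

View pics/w3.png

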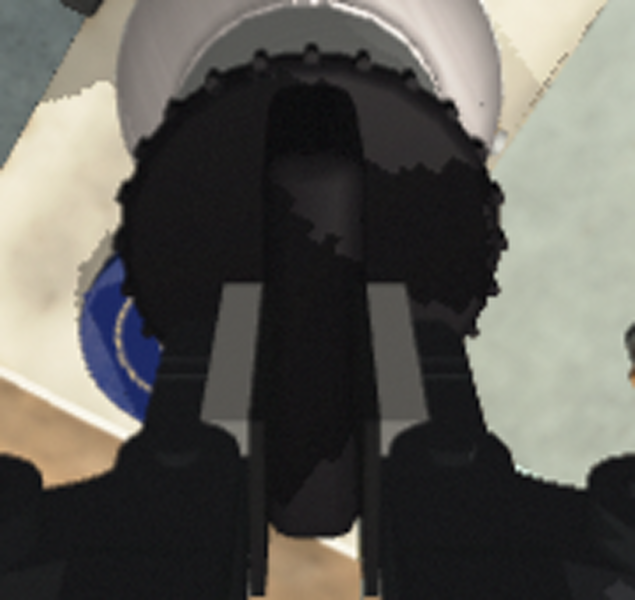

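The close view shows the cap bar still aligned with the pads (0.3°), so there's no slip and the cap is turning with the tool. Torque is creeping up slightly, so I'll take small steps.

{"name": "arm_command", "arguments": {"series": [0,0,0,0,-0.3,0,0,0,0,-0.6,0,0,0,0,-0.9,0,0,0,0,-1.2,0,0,0,0,-1.2]}}

```text
clock: 5.45
eef_pos: [454.7, -354.6, 220.3]
tool_rot: [-3.142, -0.0, 2.138]
force: [-0.4, -1.6, -0.4]
width: 10.5
gripper_force: 58.6
```

```bash
python3 r.py
```

```text
5.45 yaw 122.47 p [ 454.7 -354.6  220.3] F [-0.4 -1.6 -0.4] T [-0.353  0.056  0.006] tau7 [-0.363  0.081  0.081]
```

{"name": "arm_command", "arguments": {"series": [0,0,0,0,-0.5,0,0,0,0,-1,0,0,0,0,-1.5,0,0,0,0,-1.8,0,0,0,0,-1.8]}}

```text
clock: 5.87
eef_pos: [454.6, -354.6, 220.3]
tool_rot: [-3.142, -0.0, 2.169]
force: [-0.3, -0.6, -1.9]
width: 10.7
gripper_force: 58.6
```

```bash
python3 r.py
```

```text
5.87 yaw 124.28 p [ 454.6 -354.6  220.3] F [-0.3 -0.6 -1.9] T [-0.322  0.16  -0.005] tau7 [-0.316  0.009  0.085]
```

{"name": "arm_command", "arguments": {"series": [0,0,0,0.02,-0.5,0,0,0,0.02,-1,0,0,0,0.02,-1.5,0,0,0,0.02,-1.8,0,0,0,0.02,-1.8]}}

```text
clock: 6.28
eef_pos: [454.8, -354.6, 220.3]
tool_rot: [3.141, -0.0, 2.2]
force: [0.3, 0.2, -0.4]
width: 10.9
gripper_force: 58.9
```

```bash
python3 r.py
```

```text
6.28 yaw 126.08 p [ 454.8 -354.6  220.3] F [ 0.3  0.2 -0.4] T [-0.117  0.2    0.005] tau7 [-0.201 -0.174  0.073]
```

{"name": "arm_command", "arguments": {"series": [0,0,0,0,-0.5,0,0,0,0,-1,0,0,0,0,-1.5,0,0,0,0,-1.8,0,0,0,0,-1.8]}}

```text
clock: 6.7
eef_pos: [454.8, -354.7, 220.3]
tool_rot: [3.142, 0.0, 2.232]
force: [-0.9, -0.3, 1.7]
width: 11.2
gripper_force: 59.0
```

```bash
python3 r.py
```

```text
6.7 yaw 127.87 p [ 454.8 -354.7  220.3] F [-0.9 -0.3  1.7] T [-0.109  0.207 -0.035] tau7 [-0.197 -0.266  0.095]
```

{"name": "arm_command", "arguments": {"series": [0,0,0,0,-0.5,0,0,0,0,-1,0,0,0,0,-1.5,0,0,0,0,-1.8,0,0,0,0,-1.8]}}

```text
clock: 7.12
eef_pos: [454.7, -354.8, 220.3]
tool_rot: [-3.141, 0.0, 2.263]
force: [-0.7, -0.8, 2.1]
width: 10.6
gripper_force: 59.1
```

```bash
python3 r.py
```

```text
7.12 yaw 129.67 p [ 454.7 -354.8  220.3] F [-0.7 -0.8  2.1] T [-0.224  0.374 -0.088] tau7 [-0.313 -0.352  0.131]
```

{"name": "arm_command", "arguments": {"series": [0,0,0,0,-0.3,0,0,0,0,-0.6,0,0,0,0,-0.9,0,0,0,0,-1.2,0,0,0,0,-1.2]}}

```text
clock: 7.53
eef_pos: [454.7, -354.8, 220.3]
tool_rot: [-3.141, 0.0, 2.284]
force: [-1.0, -1.4, 2.3]
width: 10.5
gripper_force: 59.2
```

```bash
python3 r.py
```

```text
7.53 yaw 130.87 p [ 454.7 -354.8  220.3] F [-1.  -1.4  2.3] T [-0.211  0.355 -0.136] tau7 [-0.443 -0.399  0.133]
```

{"name": "arm_command", "arguments": {"series": [0,0,0,0,-0.3,0,0,0,0,-0.6,0,0,0,0,-0.9,0,0,0,0,-1,0,0,0,0,-1]}}

```text
clock: 7.95
eef_pos: [454.7, -354.8, 220.2]
tool_rot: [-3.142, 0.0, 2.301]
force: [-2.0, -1.3, 2.6]
width: 10.9
gripper_force: 59.2
```

```bash
python3 r.py
```

```text
7.95 yaw 131.86 p [ 454.7 -354.8  220.2] F [-2.  -1.3  2.6] T [-0.391  0.459 -0.082] tau7 [-0.56  -0.432  0.117]
```

{"name": "arm_command", "arguments": {"series": [0,0,0,0,-0.3,0,0,0,0,-0.6,0,0,0,0,-0.9,0,0,0,0,-1,0,0,0,0,-1]}}

```text
clock: 8.37
eef_pos: [454.7, -354.8, 220.2]
tool_rot: [-3.142, 0.0, 2.319]
force: [-1.5, -2.6, 2.1]
width: 10.6
gripper_force: 59.2
```

```bash
cat > b.py <<'E'
from h import *
m=viewer.camera_model("wrist"); s=monitor.read_state(); im,d=viewer.get_image("wrist"); P=cloud("wrist",d,m)
ps=s["tool_rot"][2]; e=np.array(s["eef_pos"])
q=P-e; tx=q[...,0]*np.cos(ps)+q[...,1]*np.sin(ps); ty=q[...,0]*np.sin(ps)-q[...,1]*np.cos(ps)
M=(d>0)&(P[...,2]>246)&(P[...,2]<257)&(abs(tx)>13)&(abs(tx)<40)&(abs(ty)<14)
k=M&(tx>0); a=np.polyfit(tx[k],ty[k],1)
c=lambda b:np.mean([f(ty[M&(tx>b)&(tx<b+4)]) for f in(np.min,np.max)])
print("bar vs tool: ang",np.degrees(a[0]).round(2),"ends ty",c(20).round(2),c(-24).round(2),"tx",tx[M].min().round(1),tx[M].max().round(1))
E
python3 r.py;python3 b.py; python3 r.py
```

```text
8.37 yaw 132.86 p [ 454.7 -354.8  220.2] F [-1.5 -2.6  2.1] T [-0.428  0.607 -0.107] tau7 [-0.675 -0.472  0.125]
bar vs tool: ang -0.41 ends ty 1.25 1.07 tx -30.3 28.8
8.42 yaw 132.85 p [ 454.7 -354.8  220.2] F [-2.4 -2.1  1.8] T [-0.46   0.515 -0.076] tau7 [-0.684 -0.473  0.112]
```

{"name": "arm_command", "arguments": {"series": [0,0,0,0,-0.4,0,0,0,0,-0.8,0,0,0,0,-1.2,0,0,0,0,-1.5,0,0,0,0,-1.5]}}

```text
clock: 8.83
eef_pos: [454.7, -354.8, 220.2]
tool_rot: [-3.141, -0.0, 2.345]
force: [-2.1, -1.8, 2.0]
width: 10.8
gripper_force: 59.2
```

```bash
python3 r.py;python3 b.py
```

```text
8.83 yaw 134.37 p [ 454.7 -354.8  220.2] F [-2.1 -1.8  2. ] T [-0.569  0.588 -0.078] tau7 [-0.815 -0.524  0.157]
bar vs tool: ang 0.09 ends ty 1.27 1.09 tx -30.9 28.9
```

{"name": "arm_command", "arguments": {"series": [0,0,-0.02,0,-0.4,0,0,-0.04,0,-0.8,0,0,-0.05,0,-1.2,0,0,-0.05,0,-1.5,0,0,-0.05,0,-1.5]}}

```text
clock: 9.3
eef_pos: [454.4, -355.1, 220.2]
tool_rot: [-3.142, 0.0, 2.371]
force: [-2.3, -2.0, 2.0]
width: 10.5
gripper_force: 59.2
```

```bash
python3 r.py;python3 b.py
```

```text
9.3 yaw 135.87 p [ 454.4 -355.1  220.2] F [-2.3 -2.   2. ] T [-0.597  0.584 -0.068] tau7 [-0.854 -0.504  0.16 ]
bar vs tool: ang -0.48 ends ty 1.28 1.1 tx -30.9 28.9
```

{"name": "arm_command", "arguments": {"series": [0,0,-0.02,0,-0.4,0,0,-0.04,0,-0.8,0,0,-0.05,0,-1.2,0,0,-0.05,0,-1.5,0,0,-0.05,0,-1.5]}}

```text
clock: 9.77
eef_pos: [454.1, -355.4, 220.2]
tool_rot: [3.141, 0.0, 2.398]
force: [-2.2, -1.6, 1.5]
width: 10.6
gripper_force: 59.2
```

```bash
python3 r.py;python3 b.py
```

```text
9.77 yaw 137.37 p [ 454.1 -355.4  220.2] F [-2.2 -1.6  1.5] T [-0.57   0.508 -0.144] tau7 [-0.805 -0.468  0.175]
bar vs tool: ang -0.01 ends ty 1.5 1.09 tx -30.5 28.6
```

{"name": "arm_command", "arguments": {"series": [0,0,0,0,-0.4,0,0,0,0,-0.8,0,0,0,0,-1.2,0,0,0,0,-1.5,0,0,0,0,-1.5]}}

```text
clock: 10.23
eef_pos: [454.0, -355.4, 220.2]
tool_rot: [3.142, -0.0, 2.424]
force: [-1.5, -1.7, 2.7]
width: 11.1
gripper_force: 59.3
```

```bash
python3 r.py;python3 b.py
```

```text
10.23 yaw 138.87 p [ 454.  -355.4  220.2] F [-1.5 -1.7  2.7] T [-0.582  0.62  -0.172] tau7 [-0.788 -0.562  0.229]
bar vs tool: ang 0.82 ends ty 1.5 1.11 tx -30.6 28.8
```

{"name": "arm_command", "arguments": {"series": [0,0,0,0,-0.3,0,0,0,0,-0.6,0,0,0,0,-0.8,0,0,0,0,-1,0,0,0,0,-1]}}

```text
clock: 10.7
eef_pos: [454.0, -355.3, 220.2]
tool_rot: [-3.142, -0.0, 2.441]
force: [-3.5, -0.7, 3.4]
width: 10.6
gripper_force: 59.4
```

```bash
python3 r.py;python3 b.py
```

```text
10.7 yaw 139.86 p [ 454.  -355.3  220.2] F [-3.5 -0.7  3.4] T [-0.511  0.689 -0.214] tau7 [-0.764 -0.677  0.262]
bar vs tool: ang 1.12 ends ty 1.54 1.11 tx -30.9 28.8
```

{"name": "arm_command", "arguments": {"series": [0,0,0,0,-0.3,0,0,0,0,-0.6,0,0,0,0,-0.8,0,0,0,0,-1,0,0,0,0,-1]}}

```text
clock: 11.17
eef_pos: [454.0, -355.3, 220.2]
tool_rot: [3.142, -0.0, 2.458]
force: [-2.3, -1.9, 2.7]
width: 10.9
gripper_force: 59.6
```

```bash
python3 r.py;python3 b.py
```

```text
11.17 yaw 140.86 p [ 454.  -355.3  220.2] F [-2.3 -1.9  2.7] T [-0.528  0.771 -0.26 ] tau7 [-0.718 -0.798  0.317]
bar vs tool: ang 1.28 ends ty 1.48 1.12 tx -30.4 28.7
```

Torque now rises steadily with turn while the bar lags the tool. That is the first stop, at about 35°, with roughly 10 N on it. I'll ease slightly and hold.

{"name": "arm_command", "arguments": {"series": [0,0,0,0,0.4,0,0,0,0,0.4,0,0,0,0,0.4,0,0,0,0,0.4,0,0,0,0,0.4]}}

```text
clock: 11.63
eef_pos: [454.0, -355.3, 220.2]
tool_rot: [-3.142, -0.0, 2.451]
force: [-2.5, -1.5, 3.1]
width: 10.9
gripper_force: 59.5
```

{"name": "arm_command", "arguments": {"series": [0,0,0,0,0,0,0,0,0,0,0,0,0,0,0,0,0,0,0,0,0,0,0,0,0]}}

```text
clock: 12.05
eef_pos: [454.0, -355.3, 220.2]
tool_rot: [3.142, -0.0, 2.451]
force: [-3.1, -1.3, 2.6]
width: 10.6
gripper_force: 59.5
```

{"name": "arm_command", "arguments": {"series": [0,0,0,0,0,0,0,0,0,0,0,0,0,0,0,0,0,0,0,0,0,0,0,0,0]}}

```text
clock: 12.47
eef_pos: [454.0, -355.3, 220.2]
tool_rot: [3.142, -0.0, 2.451]
force: [-4.1, -1.6, 2.2]
width: 10.5
gripper_force: 59.4
```

```bash
python3 r.py;python3 b.py
```

```text
12.47 yaw 140.45 p [ 454.  -355.3  220.2] F [-4.1 -1.6  2.2] T [-0.42   0.775 -0.226] tau7 [-0.693 -0.899  0.248]
bar vs tool: ang 1.02 ends ty 1.51 1.13 tx -30.7 28.6
```

{"name": "arm_command", "arguments": {"series": [0,0,0,0.1,1,0,0,0,0.2,1.5,0,0,0,0.35,1.5,0,0,0,0.5,1.5,0,0,0,0.55,1.5]}}

```text
clock: 12.93
eef_pos: [455.1, -355.4, 215.8]
tool_rot: [3.141, 0.002, 2.426]
force: [-3.4, -1.8, 7.8]
width: 10.7
gripper_force: 60.0
```

```bash
python3 r.py
python3 - <<'E'
from h import *
m=viewer.camera_model("wrist"); im,d=viewer.get_image("wrist"); P=cloud("wrist",d,m); g=im.max(2)
r=np.hypot(P[...,0]-454,P[...,1]+355)
for lo,hi,w in((200,214,r<32),(240,254,r<29)):
    z=P[...,2][(d>0)&w&(g<90)&(P[...,2]>lo)&(P[...,2]<hi)]; print(len(z),np.median(z).round(2))
E
```

```text
12.93 yaw 139.0 p [ 455.1 -355.4  215.8] F [-3.4 -1.8  7.8] T [-0.414  0.833 -0.011] tau7 [-0.679 -0.885  0.008]
4852 207.82
2951 247.45
```

{"name": "arm_command", "arguments": {"series": [0,0,0,0.05,0,0,0,0,0.1,0,0,0,0,0.1,0,0,0,0,0.1,0,0,0,0,0.1,0]}}

```text
clock: 13.4
eef_pos: [455.2, -355.5, 214.9]
tool_rot: [3.141, 0.003, 2.426]
force: [-3.2, -1.6, 8.4]
width: 10.3
gripper_force: 60.0
```

```bash
cat > z.py <<'E'
from h import *
m=viewer.camera_model("wrist"); im,d=viewer.get_image("wrist"); P=cloud("wrist",d,m); g=im.max(2)
r=np.hypot(P[...,0]-454,P[...,1]+355)
for lo,hi,w in((200,214,r<32),(240,254,r<29)):
    z=P[...,2][(d>0)&w&(g<90)&(P[...,2]>lo)&(P[...,2]<hi)]; print(len(z),np.median(z).round(2))
E
python3 r.py; python3 z.py
```

```text
13.4 yaw 139.0 p [ 455.2 -355.5  214.9] F [-3.2 -1.6  8.4] T [-0.394  0.829  0.017] tau7 [-0.679 -0.904  0.014]
4863 206.9
3000 246.59
```

{"name": "arm_command", "arguments": {"series": [0,0,0,0.07,0,0,0,0,0.07,-0.5,0,0,0,0.07,-1,0,0,0,0.07,-2,0,0,0,0.07,-2.5]}}

```text
clock: 13.87
eef_pos: [455.3, -355.9, 214.5]
tool_rot: [3.141, 0.003, 2.47]
force: [-3.6, -1.4, 9.1]
width: 10.8
gripper_force: 60.3
```

```bash
python3 r.py; python3 z.py; python3 b.py
```

```text
13.87 yaw 141.52 p [ 455.3 -355.9  214.5] F [-3.6 -1.4  9.1] T [-0.448  0.809 -0.068] tau7 [-0.786 -0.95   0.013]
4877 206.58
2998 246.26
bar vs tool: ang -1.79 ends ty 1.0 0.8 tx -28.1 27.7
```

{"name": "arm_command", "arguments": {"series": [0,0,0,0,-0.7,0,0,0,0,-1.4,0,0,0,0,-2,0,0,0,0,-2.5,0,0,0,0,-2.5]}}

```text
clock: 14.38
eef_pos: [455.6, -355.8, 214.4]
tool_rot: [3.141, 0.004, 2.513]
force: [-2.5, -2.0, 8.6]
width: 10.8
gripper_force: 60.2
```

```bash
python3 r.py; python3 z.py; python3 b.py
```

```text
14.38 yaw 144.01 p [ 455.6 -355.8  214.4] F [-2.5 -2.   8.6] T [-0.408  0.675 -0.049] tau7 [-0.698 -0.789  0.089]
4898 206.43
2996 246.19
bar vs tool: ang 0.16 ends ty 0.8 0.55 tx -28.1 27.3
```

{"name": "arm_command", "arguments": {"series": [0,0,0,0,-1,0,0,0,0,-2,0,0,0,0,-3,0,0,0,0,-4,0,0,0,0,-4]}}

```text
clock: 14.9
eef_pos: [455.9, -355.5, 214.3]
tool_rot: [3.141, 0.004, 2.584]
force: [-1.9, -1.1, 8.7]
width: 10.4
gripper_force: 60.0
```

```bash
python3 r.py; python3 z.py
```

```text
14.9 yaw 148.05 p [ 455.9 -355.5  214.3] F [-1.9 -1.1  8.7] T [-0.411  0.508 -0.009] tau7 [-0.572 -0.585  0.15 ]
4897 206.3
3003 246.08
```

{"name": "arm_command", "arguments": {"series": [0,0,0,0,-1.5,0,0,0,0,-3,0,0,0,0,-4.5,0,0,0,0,-6,0,0,0,0,-7]}}

```text
clock: 15.37
eef_pos: [456.0, -355.4, 214.4]
tool_rot: [3.141, 0.004, 2.707]
force: [-1.3, -1.7, 7.2]
width: 10.8
gripper_force: 60.0
```

```bash
python3 r.py; python3 z.py
```

```text
15.37 yaw 155.08 p [ 456.  -355.4  214.4] F [-1.3 -1.7  7.2] T [-0.302  0.453 -0.05 ] tau7 [-0.509 -0.542 -0.091]
4886 206.29
2991 246.1
```

{"name": "arm_command", "arguments": {"series": [0,0,0,0,-2,0,0,0,0,-4,0,0,0,0,-6,0,0,0,0,-8,0,0,0,0,-9]}}

```text
clock: 15.83
eef_pos: [456.2, -355.2, 214.4]
tool_rot: [3.141, 0.004, 2.864]
force: [-1.3, -1.1, 7.8]
width: 10.9
gripper_force: 60.1
```

```bash
python3 r.py; python3 z.py
```

```text
15.83 yaw 164.1 p [ 456.2 -355.2  214.4] F [-1.3 -1.1  7.8] T [-0.23   0.417 -0.072] tau7 [-0.4   -0.484 -0.023]
4872 206.31
2981 246.11
```

{"name": "arm_command", "arguments": {"series": [0,0,0,0,-2,0,0,0,0,-4,0,0,0,0,-6,0,0,0,0,-8,0,0,0,0,-10]}}

```text
clock: 16.3
eef_pos: [456.2, -355.2, 214.4]
tool_rot: [-3.141, 0.004, 3.039]
force: [-1.2, -1.6, 7.6]
width: 10.8
gripper_force: 60.1
```

{"name": "arm_command", "arguments": {"series": [0,0,0,0,-2,0,0,0,0,-4,0,0,0,0,-6,0,0,0,0,-8,0,0,0,0,-8]}}

```text
clock: 16.72
eef_pos: [456.2, -355.3, 214.4]
tool_rot: [-3.14, 0.004, -3.105]
force: [-1.7, -1.4, 7.2]
width: 10.8
gripper_force: 60.1
```

```bash
python3 r.py; python3 z.py; python3 b.py
```

```text
16.72 yaw -177.92 p [ 456.2 -355.3  214.4] F [-1.7 -1.4  7.2] T [-0.324  0.367 -0.038] tau7 [-0.45  -0.423  0.291]
4865 206.33
2954 246.16
bar vs tool: ang 0.65 ends ty 0.51 1.04 tx -29.3 27.2
```

{"name": "arm_command", "arguments": {"series": [0,0,0,0,-1.5,0,0,0,0,-3,0,0,0,0,-4,0,0,0,0,-4.7,0,0,0,0,-4.7]}}

```text
clock: 17.23
eef_pos: [456.2, -355.4, 214.4]
tool_rot: [-3.14, 0.004, -3.024]
force: [-1.5, -1.8, 8.4]
width: 10.7
gripper_force: 60.1
```

```bash
python3 r.py; python3 b.py
```

```text
17.23 yaw -173.27 p [ 456.2 -355.4  214.4] F [-1.5 -1.8  8.4] T [-0.37   0.357 -0.037] tau7 [-0.515 -0.424  0.129]
bar vs tool: ang -1.43 ends ty 0.66 0.43 tx -29.4 27.1
```

{"name": "arm_command", "arguments": {"series": [0,0,0,-0.2,0,0,0,0,-0.4,0,0,0,0,-0.55,0,0,0,0,-0.65,0,0,0,0,-0.7,0]}}

```text
clock: 17.7
eef_pos: [455.0, -355.2, 220.3]
tool_rot: [-3.141, 0.002, -3.025]
force: [-0.4, -0.7, 2.7]
width: 10.6
gripper_force: 59.3
```

```bash
python3 r.py; python3 z.py
```

```text
17.7 yaw -173.32 p [ 455.  -355.2  220.3] F [-0.4 -0.7  2.7] T [-0.364  0.01  -0.023] tau7 [-0.409  0.167  0.014]
4727 212.11
2795 251.88
```

{"name": "arm_command", "arguments": {"series": [0,0,0,-0.05,0,0,0,0,-0.1,0,0,0,0,-0.15,0,0,0,0,-0.2,0,0,0,0,-0.2,0]}}

```text
clock: 18.17
eef_pos: [454.2, -355.2, 222.0]
tool_rot: [3.141, 0.0, -3.025]
force: [0.1, -0.9, 2.1]
width: 10.6
gripper_force: 59.1
```

```bash
python3 r.py; python3 z.py
```

```text
18.17 yaw -173.34 p [ 454.2 -355.2  222. ] F [ 0.1 -0.9  2.1] T [-0.262 -0.216 -0.06 ] tau7 [-0.296  0.4    0.014]
2961 213.24
2007 253.15
```

The cap rises freely. Lifting clear and checking where the camera sits for the jack clearance.

{"name": "arm_command", "arguments": {"series": [0,0,0,-0.6,0,0,0,0,-1.6,0,0,0,0,-3,0,0,0,0,-5,0,0,0,0,-7.5,0]}}

```text
clock: 18.63
eef_pos: [452.6, -354.3, 296.8]
tool_rot: [3.138, -0.003, -3.025]
force: [-1.1, -0.4, -1.7]
width: 10.6
gripper_force: 58.7
```

```bash
python3 - <<'E'
from h import *
m=viewer.camera_model("wrist"); print("cam",(-np.array(m["R"]).T@np.array(m["t"])).round(0))
to(400,-40,280,-173.3)
im,d=viewer.get_image("top"); P=cloud("top",d); 
M=(d>0)&(P[...,2]>120)&(P[...,0]>380)&(P[...,0]<620)&(P[...,1]>0)&(P[...,1]<300); q=P[M]; print("jack",len(q),q.min(0).round(),q.max(0).round())
E
python3 r.py; python3 b.py
```

```text
cam [ 379. -363.  469.]
t 18.63 p [ 452.6 -354.3  296.8] rpy [ 179.81   -0.18 -173.31] F [-1.07 -0.43 -1.75] T [-0.012 -0.037  0.023] w 10.6 q7 1.94
need x,y,z cm [ 1.56 31.83  1.68] roll -0.01
jack 1025 [492.  20. 174.] [620. 132. 263.]
18.68 yaw -173.33 p [ 455.9 -355.5  302.7] F [ 1.3 -0.3  2.5] T [-0.108 -0.185 -0.015] tau7 [0.024 0.575 0.035]Traceback (most recent call last):
  File "b.py", line 6, in <module>
    k=M&(tx>0); a=np.polyfit(tx[k],ty[k],1)
                  ~~~~~~~~~~^^^^^^^^^^^^^^^
    raise TypeError("expected non-empty vector for x")
TypeError: expected non-empty vector for x
```

{"name": "arm_command", "arguments": {"series": [0,0.4,2,0,0,0,1,5,0,0,0,1.8,8.5,0,0,0,2.6,12,0,0,0,3.2,16,0,0]}}

```text
clock: 19.15
eef_pos: [401.8, -199.1, 296.2]
tool_rot: [3.141, -0.002, -3.027]
force: [1.2, 1.0, -0.4]
width: 10.6
gripper_force: 58.7
```

```bash
python3 -c "
from h import *
to(400,-20,290,-173.3)"
```

```text
t 19.15 p [ 401.8 -199.1  296.2] rpy [ 1.7994e+02 -1.2000e-01 -1.7346e+02] F [ 1.2   1.01 -0.39] T [ 0.027 -0.137 -0.013] w 10.6 q7 1.77
need x,y,z cm [-1.86 17.81  0.62] roll -0.16
```

{"name": "arm_command", "arguments": {"series": [0,-0.6,3.6,0,0,0,-1.2,7.2,0,0,0,-1.8,10.8,0,0,0,-2.4,14.4,0,0,0,-3,18,0,0]}}

```text
clock: 19.57
eef_pos: [411.4, -16.3, 296.8]
tool_rot: [-3.141, -0.001, -3.026]
force: [0.4, -0.9, -1.8]
width: 10.7
gripper_force: 58.7
```

```bash
python3 -c "
from h import *
to(410,145,290,-173.3)"
```

```text
t 19.57 p [411.4 -16.3 296.8] rpy [-1.7998e+02 -8.0000e-02 -1.7337e+02] F [ 0.41 -0.87 -1.84] T [ 0.022 -0.086  0.031] w 10.7 q7 1.37
need x,y,z cm [-1.73 16.04  0.68] roll -0.07
```

{"name": "arm_command", "arguments": {"series": [0,-0.35,3.2,0,0,0,-0.7,6.4,0,0,0,-1.05,9.6,0,0,0,-1.4,12.8,0,0,0,-1.7,16,0,0]}}

```text
clock: 19.98
eef_pos: [409.9, 144.1, 296.7]
tool_rot: [-3.141, -0.001, -3.025]
force: [1.3, -0.1, -1.7]
width: 11.0
gripper_force: 58.7
```

```bash
python3 -c "
from h import *
to(431.5,228,190,-173.3)"
```

```text
t 19.98 p [409.9 144.1 296.7] rpy [-1.7996e+02 -9.0000e-02 -1.7335e+02] F [ 1.28 -0.13 -1.66] T [ 0.035 -0.048 -0.028] w 11.0 q7 0.95
need x,y,z cm [-3.12  8.08 10.67] roll -0.05
```

{"name": "arm_command", "arguments": {"series": [0,-1,2.6,2,0,0,-2,5.2,4,0,0,-2.8,7.2,6.5,0,0,-3.1,8.1,9,0,0,-3.1,8.1,10.7,0]}}

```text
clock: 20.4
eef_pos: [430.9, 229.5, 187.8]
tool_rot: [3.14, -0.003, -3.022]
force: [0.1, -0.4, -0.6]
width: 10.7
gripper_force: 58.8
```

{"name": "arm_command", "arguments": {"series": [0,0,0,0,0,0,0,0,0,0,0,0,0,0,0,0,0,0,0,0,0,0,0,0,0]}}

```text
clock: 20.82
eef_pos: [433.2, 226.9, 191.2]
tool_rot: [3.141, 0.002, -3.027]
force: [0.8, 0.5, -1.1]
width: 10.8
gripper_force: 58.8
```

Run:
```python
from h import *
to(431.5,228,115,-173.3)
for n in("wrist","top","scene"):
    m=viewer.camera_model(n); im,d=viewer.get_image(n); P=cloud(n,d,m); cv2.imwrite(f"pics/{n}5.png",im[:,:,::-1])
    q=P[(d>0)&(abs(P[...,2]-50)<5)&(np.hypot(P[...,0]-431.5,P[...,1]-228)<38)&(im.min(2)>60)]
    if len(q)>10:
        A=np.c_[2*q[:,:2],np.ones(len(q))]; s=np.linalg.lstsq(A,(q[:,:2]**2).sum(1),rcond=None)[0]; print(n,"rim",len(q),q[:,2].mean().round(1),s[:2].round(1),np.sqrt(s[2]+s[:2]@s[:2]).round(1),np.round(cv2.minEnclosingCircle(q[:,:2].astype(np.float32))[0],1))
    e=np.array(monitor.read_state()["eef_pos"])
    for off,h in((-8,3),(32,4)):
        q=P[(d>0)&(abs(P[...,2]-e[2]-off)<h)&(np.hypot(P[...,0]-e[0],P[...,1]-e[1])<42)&(im.max(2)<90)]
        if len(q)>10: print(n,off,len(q),q[:,2].mean().round(1),np.round(cv2.minEnclosingCircle(q[:,:2].astype(np.float32)),1) if 0 else cv2.minEnclosingCircle(q[:,:2].astype(np.float32)))
to(431.5,228,115,-173.3)
```

```text
t 20.82 p [433.2 226.9 191.2] rpy [ 1.7998e+02  1.3000e-01 -1.7341e+02] F [ 0.82  0.49 -1.13] T [-0.036 -0.008  0.012] w 10.8 q7 0.62
need x,y,z cm [0.16 0.13 7.62] roll -0.11
wrist rim 719 49.8 [432.5 227.2] 26.9 [433.4 227.4]
wrist -8 4816 182.9 ((434.9429626464844, 227.5521697998047), 33.68516159057617)
wrist 32 2789 222.7 ((434.8912353515625, 227.35647583007812), 30.022998809814453)
top rim 72 48.7 [431.2 227.4] 27.1 [431.3 226.4]
top -8 57 182.5 ((434.6501770019531, 219.88165283203125), 30.177892684936523)
scene rim 224 50.3 [432.  226.5] 27.6 [432.5 226.9]
scene -8 313 183.6 ((433.458984375, 226.2992706298828), 33.39707946777344)
scene 32 80 223.4 ((429.7679138183594, 223.26832580566406), 24.787870407104492)
t 20.97 p [432.9 226.8 190.7] rpy [ 1.8000e+02  8.0000e-02 -1.7339e+02] F [ 0.45  0.06 -1.56] T [ 0.038 -0.049  0.011] w 10.7 q7 0.62
need x,y,z cm [0.13 0.13 7.57] roll -0.09
```

View pics/wrist5.png

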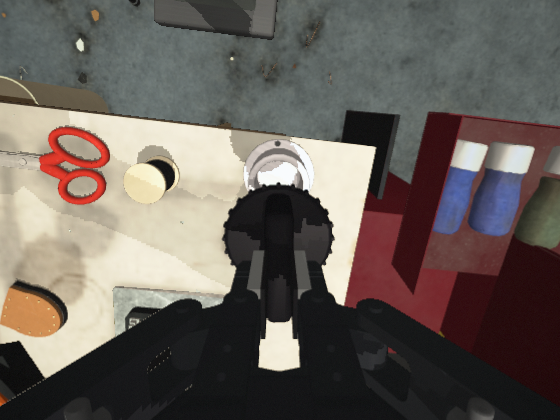

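The wrist view shows the cap over the stand rim (277,168), with the spool at (152,180) and the scissors at (70,160), both clear. The cap sits about 1.7 mm too far in +x. I'll correct that and descend.

{"name": "arm_command", "arguments": {"series": [0,0.1,0,1.5,0,0,0.17,0,4,0,0,0.17,0,6.5,0,0,0.17,0,8.5,0,0,0.17,0,9.2,0]}}

```text
clock: 21.38
eef_pos: [429.6, 225.6, 96.0]
tool_rot: [-3.14, -0.003, -3.026]
force: [-0.4, -0.5, -1.2]
width: 10.7
gripper_force: 58.8
```

{"name": "arm_command", "arguments": {"series": [0,0,0,0.3,0,0,0,0,0.6,0,0,0,0,0.9,0,0,0,0,1.1,0,0,0,0,1.1,0]}}

```text
clock: 21.8
eef_pos: [431.1, 227.0, 87.4]
tool_rot: [3.141, 0.001, -3.026]
force: [0.1, -0.3, -2.3]
width: 10.7
gripper_force: 58.8
```

```bash
python3 r.py; python3 -c "
from h import *
to(431.3,227,67,-173.3)"
```

```text
21.8 yaw -173.35 p [431.1 227.   87.4] F [ 0.1 -0.3 -2.3] T [-0.033  0.025  0.029] tau7 [ 0.05  -0.074 -0.036]
t 21.8 p [431.1 227.   87.4] rpy [ 1.7999e+02  6.0000e-02 -1.7335e+02] F [ 0.14 -0.26 -2.34] T [-0.033  0.025  0.029] w 10.7 q7 0.45
need x,y,z cm [-0.02  0.    2.04] roll -0.05
```

{"name": "arm_command", "arguments": {"series": [0,0,0,0.5,0,0,0,0,1,0,0,0,0,1.4,0,0,0,0,1.7,0,0,0,0,1.8,0]}}

```text
clock: 22.22
eef_pos: [430.4, 226.6, 68.4]
tool_rot: [-3.141, -0.001, -3.025]
force: [-0.3, -0.6, -1.4]
width: 10.7
gripper_force: 58.8
```

{"name": "arm_command", "arguments": {"series": [0,0,0,0.05,0,0,0,0,0.1,0,0,0,0,0.15,0,0,0,0,0.2,0,0,0,0,0.2,0]}}

```text
clock: 22.63
eef_pos: [430.8, 226.7, 67.3]
tool_rot: [-3.141, 0.0, -3.026]
force: [-1.3, -1.1, 2.1]
width: 10.4
gripper_force: 59.4
```

```bash
python3 r.py; sed -e 's/454/431/;s/+355/-227/;s/(200,214,r<32),(240,254,r<29)/(50,66,r<32),(90,106,r<29)/' z.py > z2.py; python3 z2.py
```

```text
22.63 yaw -173.35 p [430.8 226.7  67.3] F [-1.3 -1.1  2.1] T [-0.209  0.097 -0.059] tau7 [ 0.044 -0.403 -0.011]
4800 59.12
3017 98.96
```

Disc top at 59.1 mm (59 expected), with a light contact force: the cap is seated. Releasing.

{"name": "arm_command", "arguments": {"series": [20,0,0,0,0,30,0,0,0,0,40,0,0,0,0,45,0,0,0,0,45,0,0,0,0]}}

```text
clock: 23.1
eef_pos: [430.8, 227.0, 67.0]
tool_rot: [3.141, 0.0, -3.025]
force: [-1.3, -0.9, -0.2]
width: 38.4
gripper_force: 0.0
```

{"name": "arm_command", "arguments": {"series": [45,0,0,-0.5,0,45,0,0,-2,0,45,0,0,-4.5,0,45,0,0,-8,0,45,0,0,-11,0]}}

```text
clock: 23.52
eef_pos: [430.2, 227.1, 178.7]
tool_rot: [3.141, -0.001, -3.025]
force: [0.8, 0.3, -0.2]
width: 38.3
gripper_force: 0.0
```

```bash
python3 r.py
python3 - <<'E'
from h import *
for n in("wrist","scene"):
    im,d=viewer.get_image(n); cv2.imwrite(f"pics/{n}6.png",im[:,:,::-1]); P=cloud(n,d)
    for lo,hi in((53,66),(94,104)):
        q=P[(d>0)&(P[...,2]>lo)&(P[...,2]<hi)&(np.hypot(P[...,0]-432,P[...,1]-227)<40)&(im.max(2)<90)]
        if len(q)>5: print(n,lo,len(q),np.percentile(q[:,2],[5,50,95]).round(1),cv2.minAreaRect(q[:,:2].astype(np.float32)))
a=cv2.imread("pics/scene6.png")[130:360,100:420]; b=cv2.imread("pics/wrist6.png")
cv2.imwrite("pics/end.png",np.vstack([cv2.resize(a,(417,300)),cv2.resize(b,(417,300))]))
E
```

```text
23.52 yaw -173.29 p [430.2 227.1 178.7] F [ 0.8  0.3 -0.2] T [-0.012 -0.079 -0.053] tau7 [ 0.443 -0.562 -0.5  ]
wrist 53 2751 [62.3 64.1 65.2] ((437.0238952636719, 230.22122192382812), (66.6565170288086, 66.26420593261719), 45.36516189575195)
wrist 94 761 [ 99.8 103.2 103.9] ((435.780517578125, 230.09898376464844), (58.512020111083984, 13.907938003540039), 7.060497283935547)
scene 53 333 [55.9 60.3 62.6] ((427.4989929199219, 226.8157196044922), (64.37416076660156, 58.56666946411133), 82.12353515625)
scene 94 114 [ 95.8  99.8 102.5] ((430.62628173828125, 226.16592407226562), (60.18788528442383, 14.43586254119873), 6.873722076416016)
```

View pics/end.png

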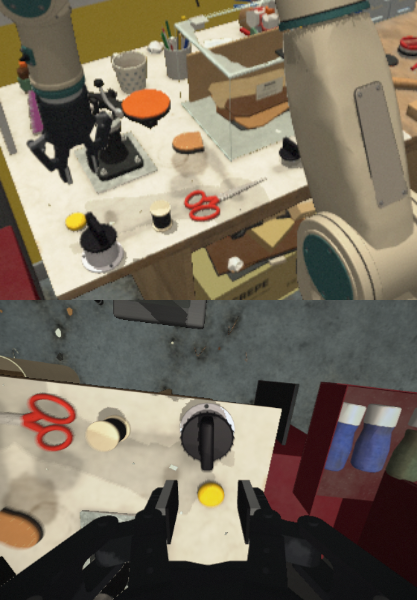

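The cap sits upright and level on the stand (picture about (98,240)), with the gripper clear above it. The spool, scissors, tin and heel block are untouched. Settling and handing in.

{"name": "arm_command", "arguments": {"series": [45,0,0,0,0,45,0,0,0,0,45,0,0,0,0,45,0,0,0,0,45,0,0,0,0]}}

```text
clock: 24.03
eef_pos: [430.2, 226.6, 176.2]
tool_rot: [-3.141, -0.002, -3.025]
force: [-0.1, 0.5, -0.6]
width: 38.2
gripper_force: 0.0
```

```bash
python3 -c "
from h import *
print(workorder.finish_job())"
```

```text
the job is handed in; nothing more can be done
None
```

The job is handed in at about 24 s with no verdict returned: I held the cap against the first stop at roughly 10 N (estimated from torque) for about 1.3 s, pressed it down and turned it past the stop to release. I then lifted it off and seated it upright in the round stand.

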